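Swing the cheese tray round its press weight

TASK

The small clear tray stands with a short end towards you; one of its two far corners is held down by the steel press weight, the other only carries a soft cheese. Push the tray's free near corner, the one diagonally opposite the weight, round sideways so that the tray swings a quarter turn about the weight and ends with its long sides parallel to the front edge of the table. Keep the tray flat on the table, the weight standing where it is (within 5 cm) and both things in the tray, and leave alone the timer and the bottle that stand to its left and right.

Things in the scene. Friction and masses are not known exactly. Their poses are not given: they have to be found in the camera images.
- tray: Loose clear plastic tray with an open top, 214 x 288 mm over its rim, 52 mm high, walls about 12 mm thick and slightly sloping (base 180 x 254 mm), corners rounded, empty mass about 0.2 kg. Origin: centre of its underside; x is along the 214 mm side, y along the 288 mm side, z up. At the start its +y points towards the robot (give or take 17 degrees) and its +x to the robot's left. It slides on the table with dry friction; its inner floor is 4 mm above the table.
- steel_weight: Steel press weight with a knob, 56 mm in diameter, 68 mm high, about 0.95 kg, loose on the tray's floor in its far left or far right corner, at about [+0.05, -0.09] m or [-0.05, -0.09] m in the tray's frame. A slow sideways push near the tray's near end turns the tray about roughly the weight's axis; the near end should swing to the side where the weight is. Origin: centre of its underside.
- soft_cheese: Small white soft cheese, 55 x 73 x 50 mm, about 0.08 kg, loose in the other far corner of the tray. Origin: centre of its underside, z up.
- table_mark (a point): Fixed reference frame on the table top (nothing visible), straight ahead of the robot; y runs parallel to the table's straight front edge, x away from the robot, z up.
- timer: Red and white kitchen timer, 62 mm in diameter, 40 mm high, standing loose on the table well to the left or right of the tray (just outside its swing); origin: centre of its underside.
- bottle: Brown culture bottle with red cap, 48 mm in diameter, 107 mm high, standing loose on the table well to the left or right of the tray (just outside its swing); origin: centre of its underside.
Things that resemble listed ones, but are neither listed nor needed, are in the scene too. What is shaped like the soft_cheese but orange or yellow is not meant.

How it is judged:
By the outcome, as a careful person would: the job done as asked, in the order asked, and still so for the second after the job is handed in, with the robot touching nothing.
It also fails if it takes over 38 s, if anything falls off the work surface, if the arm or the gripper's body presses on something with over 40 N, if the wrist force passes 120 N, or if a joint passes its speed limit or range.

ROBOT

A 6-joint arm with a two-finger parallel gripper is mounted at the origin on a cart in front of the work surface, level with it; the furniture and walls round the work are solid. World frame = base frame: x ahead of the robot, y to its left, z up, the work surface at z = 0. Lengths are in mm, angles in rad, forces in N, time in s.
With the tool pointing down it reaches from about 250 to 775 mm from the base axis. Payload 8.9 kg.
Tool frame: the origin (TCP) lies between the finger pads; the fingertips stand 17 mm ahead of it and the grasp point (between the pads) lies 2 mm behind it; z points along the fingers, y is the line along which they close (so a half turn about z gives the same grasp; the last joint's range is limited). The gripper opens to 85 mm and grips with 20 to 120 N. Pads are 22 mm wide; open, the fingers measure 114 mm over their backs; the gripper's body (76 mm by 85 mm) begins 54 mm behind the grasp point. The pads swing forward as they close: fully open they stand 13 mm farther back than shut.
Start: joints at [-1.455, 0.291, -0.153, 1.127, 0, 1.431], TCP at [132.329, -508.048, 248.305] pointing down, gripper open.
Joint ranges: [-2.52, 2.52], [-0.91, 1.74], [-1.3, 1.37], [-1.96, 2.02], [-1.52, 1.47], [-3.14, 3.14]. Speed limits (rad/s): [2.22, 2.22, 2.79, 3.14, 3.14, 3.14].

INTERFACE

Orientations are given as a rotation vector (axis times angle).
In Python, from bench import robot, imaging, order gives the robot as it stands.
- The arm moves only by the tool drive_tool, never from a script. Its argument "deltas" is a list of rows, each an object with "delta_pos": the shift along the tool's x, y, z in units of 0.04 m (1.0 is 0.04 m), a list of three; "rot": the turn, a rotation vector about the tool's x, y, z in units of pi rad (1.0 is pi rad), a list of three; "hand": the closure, from 0 (fully open) to 1 (shut). In form: [{"delta_pos": [x, y, z], "rot": [ax, ay, az], "hand": hand}, ...]. A call has 1 to 5 rows; each row shifts and turns the commanded pose from where the row before left it, along the tool's axes as they then stand; what a row does not reach is not made up. A row lasts 1/12 s, in which the tool goes at most 41.7 mm and 7.16 degrees, less where a joint would pass 70% of its speed; a pose out of reach is approached as far as the arm can. A call with a number of a shift or a turn outside -1 to 1 is refused whole. A call with a gripper value outside its range is refused whole. The fingers move at their own pace and stop on an object; "grip_force" is the grip in N (left out, the last holds). Time passes only in rows, so rows that do not move let the fingers close. It gives the time, the measured TCP pose, the force, the opening and the grip force at its end, in the units of the state.
- robot.read_state(): the state, without advancing time (a new reading comes with each control period).
- imaging.capture(name): name is "scene" or "top"; returns a dict with "frame" (384x512x3 uint8, red, green, blue), "fov_y" (degrees; the focal length in pixels is half the picture's height over the tangent of half this angle, whatever the lens; pixels are square), "cx", "cy" (the principal point, pixels), "rvec" (rotation vector, rad) and "tvec" (3), from world to camera coordinates, as OpenCV has them. Camera axes: x right, y down, z forward; pixel columns grow to the right and rows downward; lengths in mm; the calibration is good to about 2 mm. A picture is of the moment at which its call begins. There is no depth.
- order.hand_in(): hands the job in; it is judged then, once.
The state is a dict: "time": time; "qpos": joint angles; "dq": joint speeds; "effort": joint torques, N m; "eef_pos": TCP position; "tcp_rot": TCP orientation; "contact_force": force on the tool from outside, world axes, zero at the start; "wrist_torque": the same for the moment, N m; "width": opening from 0.0 (shut) to 1.0 (fully open); "finger_force": force on a finger pad.
Only numpy, scipy, OpenCV 4.12 (cv2) and the standard library are available. Lean on these libraries where they do the work, as an engineer would, in place of code of your own. Each camera call takes 0.05 s, during which the arm holds its last target. There are 200 camera calls.

## Working session

There is one attempt and no reset: what is moved stays moved. The work goes in short steps, Python scripts to look and compute and a tool call to move; the robot and the scene stay as the last step left them, time stands still between calls to the robot, and variables do not carry over. Pictures are saved under pics/ and viewed, at most 10 in all, crops included, and the job is handed in when it is done.

Besides the shell and the picture viewer there is one more tool, called after "Request:" in YAML: its name, and indented under it one key for each argument. drive_tool: Moves the arm, as the interface text tells. Its arguments: {"type":"object","properties":{"deltas":{"type":"array","items":{"type":"object","properties":{"delta_pos":{"type":"array","items":{"type":"number"}},"rot":{"type":"array","items":{"type":"number"}},"hand":{"type":"number"}}}},"grip_force":{"type":"number"}},"required":["deltas"]}

```bash
mkdir -p pics
cat > h.py <<'E'
import numpy as np, cv2
from bench import robot, imaging, order
def cap(n,f=None):
    c=imaging.capture(n)
    if f: cv2.imwrite(f,cv2.resize(c['frame'][:,:,::-1],(800,600)))
    return c
def ray(c,u,v,z=0,s=512/800):
    u,v=u*s,v*s
    fr=c['frame'];f=fr.shape[0]/2/np.tan(np.radians(c['fov_y']/2))
    R=cv2.Rodrigues(np.array(c['rvec'],float))[0];t=np.array(c['tvec'],float).ravel()
    d=R.T@np.array([(u-c['cx'])/f,(v-c['cy'])/f,1]);o=-R.T@t
    return (o+d*(z-o[2])/d[2]).round(0)
E
python3 - <<'E'
from h import *
import pickle
for n in('scene','top'):
    c=cap(n,f'pics/{n}0.png');pickle.dump(c,open(n+'.pkl','wb'));print(n,{k:v for k,v in c.items() if k!='frame'})
s=robot.read_state();print(s)
E
```

```text
scene {'fov_y': 48.99271785535132, 'cx': 259.367579320458, 'cy': 183.9460114727846, 'rvec': array([ 0.98242958, -2.12361892,  1.31688311]), 'tvec': array([ 405.39423689,  251.73704201, 1319.5199846 ])}
top {'fov_y': 43.14441116380574, 'cx': 253.40710578989513, 'cy': 195.94878786683682, 'rvec': array([ 2.11510658, -2.12173507,  0.21895522]), 'tvec': array([  10.97003012,  611.55534355, 1440.98996408])}
{'time': 0.1, 'qpos': array([-1.45530568e+00,  2.91211840e-01, -1.54017573e-01,  1.12673141e+00,
       -7.91905230e-06,  1.43150734e+00]), 'dq': array([ 7.01348769e-04, -1.23951415e-03,  1.22859105e-03, -4.93185996e-05,
       -1.28492227e-03, -3.20531443e-04]), 'effort': array([ 6.31423609e-04, -5.37979174e+01,  3.31917071e+01,  9.30620532e-03,
       -2.92184795e-04, -3.80977916e-09]), 'eef_pos': array([ 132.28084507, -507.68026146,  247.80844375]), 'tcp_rot': array([-3.11498090e+00, -3.98977419e-01, -9.32341629e-06]), 'contact_force': array([-0.37563243,  0.72199926,  0.24322978]), 'wrist_torque': array([0.0074386 , 0.04301579, 0.00903096]), 'finger_force': 0.0, 'width': 0.999853850140204}
```

View pics/top0.png

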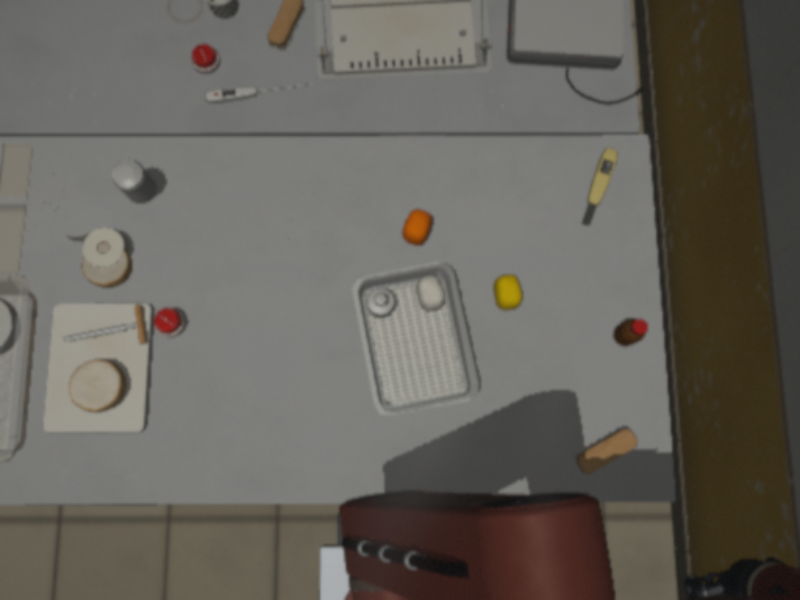

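View pics/scene0.png

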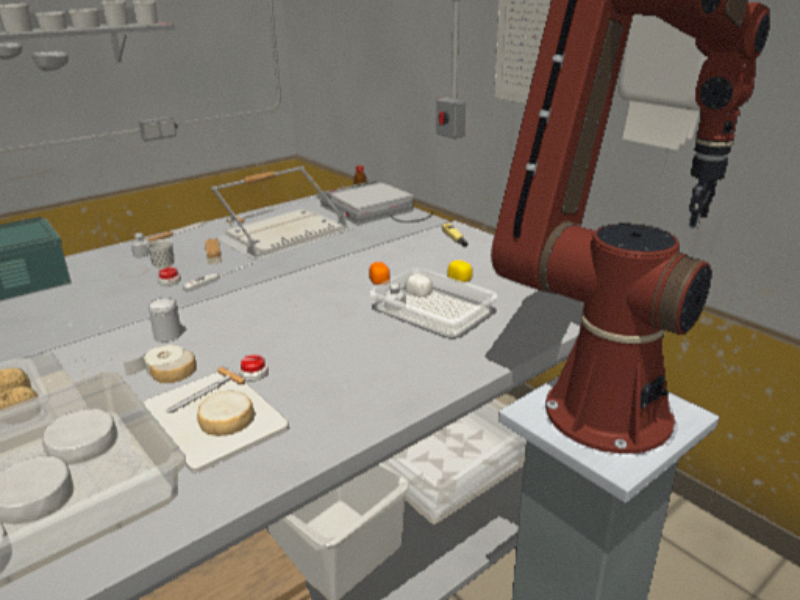

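The top view shows the tray with its corners at about (357,282), (452,266), (478,390) and (382,412). The weight is far left at (380,300) and the cheese far right at (431,292). The timer is at (168,321) and the bottle at (630,335). The orange and yellow blocks are decoys. The front edge runs along row ~503.

Run:
```python
from h import *
import pickle
c=pickle.load(open('top.pkl','rb'))
for n,u,v,z in [('FL',357,282,52),('FR',452,264,52),('NR',479,390,52),('NL',382,413,52),('weight',380,297,68),('weightb',381,308,5),('cheese',431,289,50),('timer',168,320,40),('bottle',638,327,107),('edgeL',5,503,0),('edgeR',330,503,0),('backL',40,135,0),('backR',640,135,0),('yellow',508,290,40),('orange',418,226,40)]:
    print(n,ray(c,u,v,z))
f=c['frame']
im=f[150:280,210:320][:,:,::-1]
cv2.imwrite('pics/crop0.png',cv2.resize(im,None,fx=4.6,fy=4.6,interpolation=cv2.INTER_CUBIC))
g=cv2.cvtColor(f,cv2.COLOR_RGB2GRAY).astype(int)
# front edge
for u in range(10,210,25):
    col=g[300:340,u]; d=np.abs(np.diff(col)); r=300+d.argmax()+.5; p=ray(c,u,r,0,1); print(u,r,p)
```

```text
FL [663.  87.  52.]
FR [ 700. -104.   52.]
NR [ 446. -152.   52.]
NL [402.  37.  52.]
weight [629.  41.  68.]
weightb [619.  39.   5.]
cheese [649. -61.  50.]
timer [589. 465.  40.]
bottle [ 561. -453.  107.]
edgeL [234. 774.   0.]
edgeR [231. 139.   0.]
backL [1003.  775.    0.]
backR [1001. -521.    0.]
yellow [ 649. -217.   40.]
orange [784. -37.  40.]
10 322.5 [232. 753.   0.]
35 321.5 [234. 677.   0.]
60 321.5 [234. 601.   0.]
85 321.5 [234. 525.   0.]
110 321.5 [233. 449.   0.]
135 322.5 [230. 372.   0.]
160 321.5 [233. 296.   0.]
185 321.5 [233. 219.   0.]
```

View pics/crop0.png

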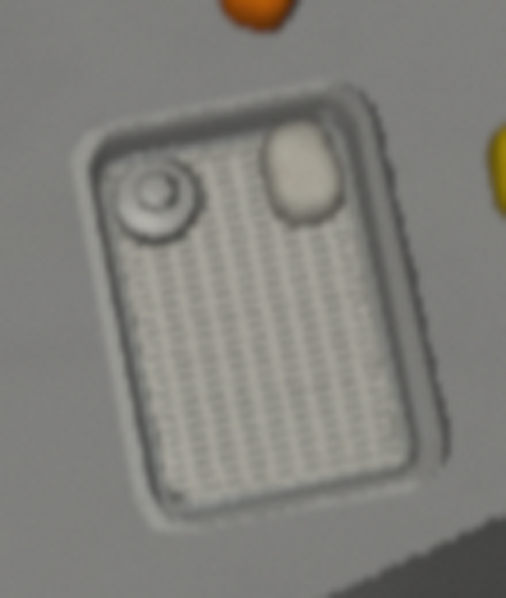

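Request:
drive_tool:
  deltas:
    - {"delta_pos": [0.19,-0.73,0],"rot": [0,0,0],"hand": 1}
    - {"delta_pos": [0.19,-0.73,0],"rot": [0,0,0],"hand": 1}
    - {"delta_pos": [0.19,-0.73,0],"rot": [0,0,0],"hand": 1}
    - {"delta_pos": [0.19,-0.73,0],"rot": [0,0,0],"hand": 1}
    - {"delta_pos": [0.19,-0.73,0],"rot": [0,0,0],"hand": 1}
  grip_force: 30

```text
time: 0.52
eef_pos: [132.2, -355.5, 247.8]
tcp_rot: [-3.115, -0.399, 0.0]
contact_force: [0.1, 0.0, -0.2]
width: 0.297
finger_force: 0.0
```

Request:
drive_tool:
  deltas:
    - {"delta_pos": [0.5,0,0.2],"rot": [0,0,-0.038],"hand": 1}
    - {"delta_pos": [0.5,0,0.2],"rot": [0,0,-0.038],"hand": 1}
    - {"delta_pos": [0.5,0,0.2],"rot": [0,0,-0.038],"hand": 1}
    - {"delta_pos": [0.5,0,0.2],"rot": [0,0,-0.038],"hand": 1}
    - {"delta_pos": [0.5,0,0.2],"rot": [0,0,-0.038],"hand": 1}

```text
time: 0.93
eef_pos: [219.9, -310.0, 207.9]
tcp_rot: [2.857, 1.306, 0.0]
contact_force: [-0.2, -0.9, -0.3]
width: -0.0
finger_force: 0.0
```

Request:
drive_tool:
  deltas:
    - {"delta_pos": [0,0.7,0.2],"rot": [0,0,-0.038],"hand": 1}
    - {"delta_pos": [0,0.7,0.2],"rot": [0,0,-0.038],"hand": 1}
    - {"delta_pos": [0,0.7,0.2],"rot": [0,0,-0.038],"hand": 1}
    - {"delta_pos": [0,0.7,0.2],"rot": [0,0,-0.038],"hand": 1}
    - {"delta_pos": [0,0.7,0.2],"rot": [0,0,-0.038],"hand": 1}

```text
time: 1.35
eef_pos: [342.6, -374.9, 167.5]
tcp_rot: [-2.347, -2.088, 0.0]
contact_force: [0.3, -1.4, -0.4]
width: 0.001
finger_force: 0.0
```

Request:
drive_tool:
  deltas:
    - {"delta_pos": [0,0,0.1],"rot": [0,0,-0.037],"hand": 1}
    - {"delta_pos": [0.65,0.75,0],"rot": [0,0,0],"hand": 1}
    - {"delta_pos": [0.65,0.75,0],"rot": [0,0,0],"hand": 1}
    - {"delta_pos": [0.65,0.75,0],"rot": [0,0,0],"hand": 1}
    - {"delta_pos": [0.65,0.75,0],"rot": [0,0,0],"hand": 1}

```text
time: 1.77
eef_pos: [463.0, -269.6, 164.0]
tcp_rot: [-2.228, -2.213, 0.0]
contact_force: [0.8, -0.7, 0.5]
width: 0.002
finger_force: 0.0
```

Request:
drive_tool:
  deltas:
    - {"delta_pos": [0.35,0,0.6],"rot": [0,0,0],"hand": 1}
    - {"delta_pos": [0.35,0,0.6],"rot": [0,0,0],"hand": 1}
    - {"delta_pos": [0.35,0,0.6],"rot": [0,0,0],"hand": 1}
    - {"delta_pos": [0.35,0,0.6],"rot": [0,0,0],"hand": 1}
    - {"delta_pos": [0.35,0,0.6],"rot": [0,0,0],"hand": 1}

```text
time: 2.18
eef_pos: [462.3, -200.0, 43.1]
tcp_rot: [-2.228, -2.215, 0.0]
contact_force: [1.2, 0.4, 0.6]
width: -0.004
finger_force: 0.0
```

Run:
```python
from h import *
cap('top','pics/top1.png');s=robot.read_state();print(s['eef_pos'],s['qpos'],s['contact_force'],s['time'])
W=np.array([624,40]);rel=np.array([-157,-206.])
for th in np.arange(0,106,6.5):
    a=np.radians(-th);p=W+np.array([[np.cos(a),-np.sin(a)],[np.sin(a),np.cos(a)]])@rel;print(th,p.round())
```

```text
[ 459.41915503 -196.33031368   39.10152358] [-5.50926959e-01  4.73025048e-01 -5.04631759e-01  6.00675499e-01
  1.02367842e-03  1.02470173e+00] [-3.30774604  3.68633249 -4.66558167] 2.2333
0.0 [ 467. -166.]
6.5 [ 445. -147.]
13.0 [ 425. -125.]
19.5 [ 407. -102.]
26.0 [393. -76.]
32.5 [381. -49.]
39.0 [372. -21.]
45.5 [367.   8.]
52.0 [365.  37.]
58.5 [366.  66.]
65.0 [371.  95.]
71.5 [379. 124.]
78.0 [390. 151.]
84.5 [404. 177.]
91.0 [421. 201.]
97.5 [440. 223.]
104.0 [462. 242.]
```

View pics/top1.png

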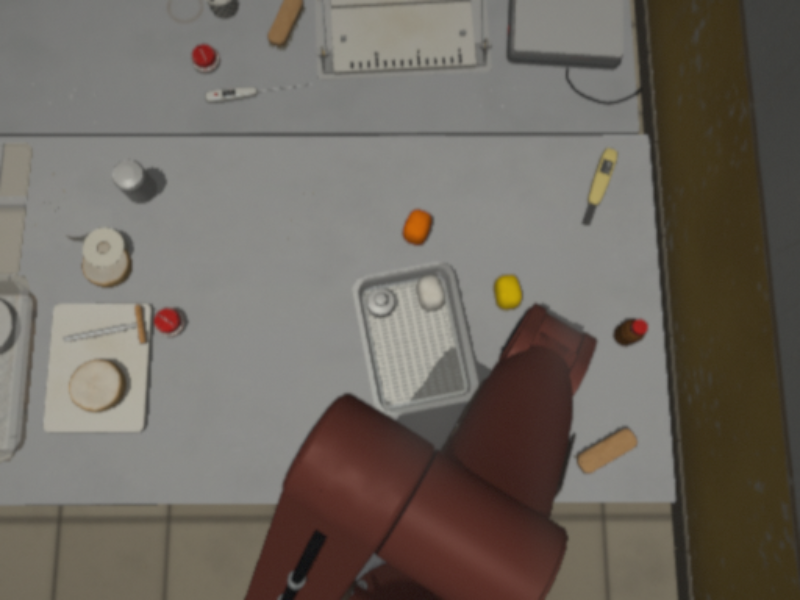

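The arm now hides the gripper, and the tray has not moved: its corners are still at (357,282) and (478,390). I'm moving to contact and starting the arc.

Request:
drive_tool:
  deltas:
    - {"delta_pos": [0.125,0.02,0.02],"rot": [0,0,0],"hand": 1}
    - {"delta_pos": [0.125,0.02,0.02],"rot": [0,0,0],"hand": 1}
    - {"delta_pos": [0.125,0.02,0.02],"rot": [0,0,0],"hand": 1}
    - {"delta_pos": [0.125,0.02,0.02],"rot": [0,0,0],"hand": 1}
    - {"delta_pos": [0.125,0.02,0.02],"rot": [0,0,0],"hand": 1}

```text
time: 2.65
eef_pos: [467.5, -176.3, 41.2]
tcp_rot: [2.227, 2.213, 0.001]
contact_force: [0.4, -0.2, -0.2]
width: -0.002
finger_force: 0.0
```

Request:
drive_tool:
  deltas:
    - {"delta_pos": [0.12,-0.07,0],"rot": [0,0,0],"hand": 1}
    - {"delta_pos": [0.12,-0.07,0],"rot": [0,0,0],"hand": 1}
    - {"delta_pos": [0.12,-0.07,0],"rot": [0,0,0],"hand": 1}
    - {"delta_pos": [0.12,-0.07,0],"rot": [0,0,0],"hand": 1}
    - {"delta_pos": [0.12,-0.07,0],"rot": [0,0,0],"hand": 1}

```text
time: 3.07
eef_pos: [452.5, -151.9, 40.5]
tcp_rot: [2.228, 2.214, -0.001]
contact_force: [-1.8, -2.5, -0.2]
width: 0.002
finger_force: 1.3
```

Request:
drive_tool:
  deltas:
    - {"delta_pos": [0.11,-0.1,0],"rot": [0,0,0],"hand": 1}
    - {"delta_pos": [0.11,-0.1,0],"rot": [0,0,0],"hand": 1}
    - {"delta_pos": [0.11,-0.1,0],"rot": [0,0,0],"hand": 1}
    - {"delta_pos": [0.11,-0.1,0],"rot": [0,0,0],"hand": 1}
    - {"delta_pos": [0.11,-0.1,0],"rot": [0,0,0],"hand": 1}

```text
time: 3.48
eef_pos: [432.6, -129.4, 40.3]
tcp_rot: [2.228, 2.215, 0.0]
contact_force: [1.8, -2.1, 0.7]
width: -0.001
finger_force: 0.6
```

Request:
drive_tool:
  deltas:
    - {"delta_pos": [0.115,-0.09,0],"rot": [0,0,0],"hand": 1}
    - {"delta_pos": [0.115,-0.09,0],"rot": [0,0,0],"hand": 1}
    - {"delta_pos": [0.115,-0.09,0],"rot": [0,0,0],"hand": 1}
    - {"delta_pos": [0.115,-0.09,0],"rot": [0,0,0],"hand": 1}
    - {"delta_pos": [0.115,-0.09,0],"rot": [0,0,0],"hand": 1}

```text
time: 3.9
eef_pos: [414.7, -106.2, 40.3]
tcp_rot: [-2.228, -2.215, -0.0]
contact_force: [1.1, -1.0, 0.6]
width: -0.0
finger_force: 0.6
```

Run:
```python
from h import *
a=cv2.resize(cap('scene')['frame'][180:310,220:420],(800,520),interpolation=cv2.INTER_CUBIC)
t=cap('top','pics/t2.png');
t=cv2.resize(t['frame'][150:300,180:380],(800,600),interpolation=cv2.INTER_CUBIC)
o=np.hstack([cv2.resize(a,(400,300)),cv2.resize(t,(400,300))]);cv2.imwrite('pics/c2.png',o[:,:,::-1])
```

```text
(no output)
```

View pics/c2.png

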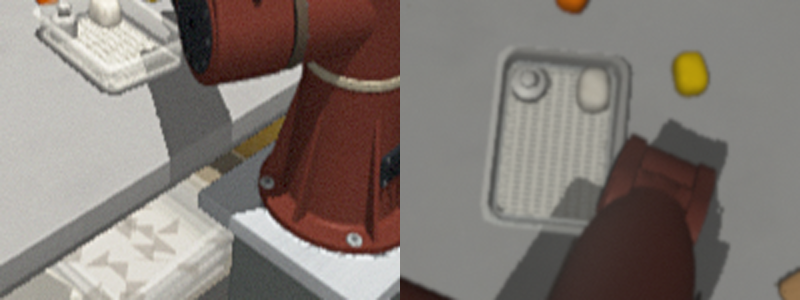

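The tray has turned about 15° flat on the table, and the weight is still at about (245,190) in native top-view pixels, so the pivot works. I'm continuing the arc.

Request:
drive_tool:
  deltas:
    - {"delta_pos": [0.145,-0.1,0],"rot": [0,0,0],"hand": 1}
    - {"delta_pos": [0.145,-0.1,0],"rot": [0,0,0],"hand": 1}
    - {"delta_pos": [0.145,-0.1,0],"rot": [0,0,0],"hand": 1}
    - {"delta_pos": [0.145,-0.1,0],"rot": [0,0,0],"hand": 1}
    - {"delta_pos": [0.145,-0.1,0],"rot": [0,0,0],"hand": 1}

```text
time: 4.42
eef_pos: [394.6, -76.8, 40.3]
tcp_rot: [-2.228, -2.215, 0.0]
contact_force: [0.4, -1.5, -0.7]
width: -0.002
finger_force: 1.0
```

Request:
drive_tool:
  deltas:
    - {"delta_pos": [0.14,-0.065,0],"rot": [0,0,0],"hand": 1}
    - {"delta_pos": [0.14,-0.065,0],"rot": [0,0,0],"hand": 1}
    - {"delta_pos": [0.14,-0.065,0],"rot": [0,0,0],"hand": 1}
    - {"delta_pos": [0.14,-0.065,0],"rot": [0,0,0],"hand": 1}
    - {"delta_pos": [0.14,-0.065,0],"rot": [0,0,0],"hand": 1}

```text
time: 4.83
eef_pos: [382.3, -49.0, 40.3]
tcp_rot: [2.228, 2.215, 0.0]
contact_force: [-0.2, -1.9, 0.3]
width: -0.001
finger_force: 0.6
```

Request:
drive_tool:
  deltas:
    - {"delta_pos": [0.14,-0.045,0],"rot": [0,0,0],"hand": 1}
    - {"delta_pos": [0.14,-0.045,0],"rot": [0,0,0],"hand": 1}
    - {"delta_pos": [0.14,-0.045,0],"rot": [0,0,0],"hand": 1}
    - {"delta_pos": [0.14,-0.045,0],"rot": [0,0,0],"hand": 1}
    - {"delta_pos": [0.14,-0.045,0],"rot": [0,0,0],"hand": 1}

```text
time: 5.25
eef_pos: [373.4, -20.9, 40.3]
tcp_rot: [-2.228, -2.215, 0.0]
contact_force: [0.0, -0.9, 0.2]
width: 0.003
finger_force: 0.6
```

Request:
drive_tool:
  deltas:
    - {"delta_pos": [0.145,-0.025,0],"rot": [0,0,0],"hand": 1}
    - {"delta_pos": [0.145,-0.025,0],"rot": [0,0,0],"hand": 1}
    - {"delta_pos": [0.145,-0.025,0],"rot": [0,0,0],"hand": 1}
    - {"delta_pos": [0.145,-0.025,0],"rot": [0,0,0],"hand": 1}
    - {"delta_pos": [0.145,-0.025,0],"rot": [0,0,0],"hand": 1}

```text
time: 5.67
eef_pos: [368.7, 8.2, 40.3]
tcp_rot: [-2.228, -2.215, 0.0]
contact_force: [-0.1, -0.6, 1.1]
width: -0.002
finger_force: 0.6
```

Run:
```python
from h import *
t=cap('top')['frame'][150:300,180:380];cv2.imwrite('pics/c3.png',cv2.resize(t,(800,600),interpolation=cv2.INTER_CUBIC)[:,:,::-1])
```

```text
(no output)
```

View pics/c3.png

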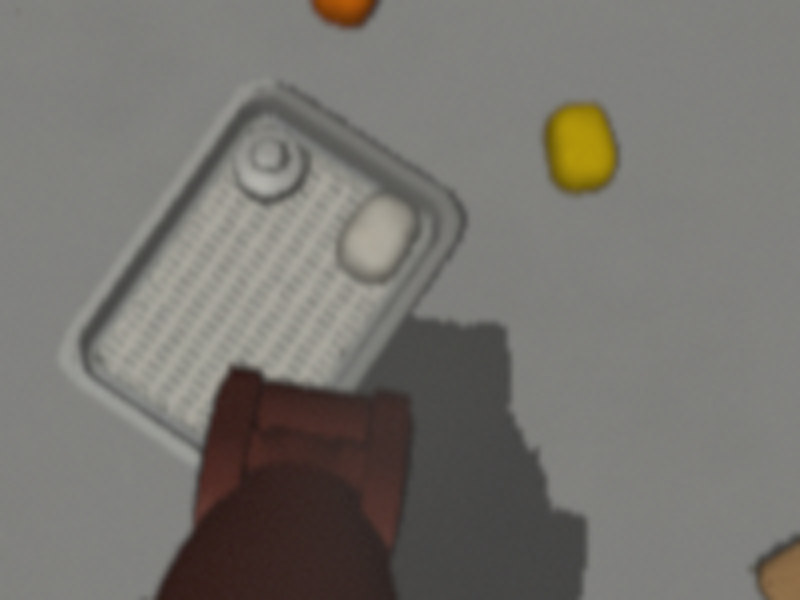

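The tray has turned about 45° and is flat. The weight knob is at crop (268,158), within about 1 cm of its start, and the cheese is still in the tray. Continuing.

Request:
drive_tool:
  deltas:
    - {"delta_pos": [0.145,-0.01,0],"rot": [0,0,0],"hand": 1}
    - {"delta_pos": [0.145,-0.01,0],"rot": [0,0,0],"hand": 1}
    - {"delta_pos": [0.145,-0.01,0],"rot": [0,0,0],"hand": 1}
    - {"delta_pos": [0.145,-0.01,0],"rot": [0,0,0],"hand": 1}
    - {"delta_pos": [0.145,-0.01,0],"rot": [0,0,0],"hand": 1}

```text
time: 6.13
eef_pos: [366.8, 37.3, 40.3]
tcp_rot: [-2.228, -2.215, -0.0]
contact_force: [-0.8, 0.1, -0.2]
width: -0.001
finger_force: 0.1
```

Request:
drive_tool:
  deltas:
    - {"delta_pos": [0.145,0.005,0],"rot": [0,0,0],"hand": 1}
    - {"delta_pos": [0.145,0.005,0],"rot": [0,0,0],"hand": 1}
    - {"delta_pos": [0.145,0.005,0],"rot": [0,0,0],"hand": 1}
    - {"delta_pos": [0.145,0.005,0],"rot": [0,0,0],"hand": 1}
    - {"delta_pos": [0.145,0.005,0],"rot": [0,0,0],"hand": 1}

```text
time: 6.55
eef_pos: [368.3, 66.3, 40.3]
tcp_rot: [2.228, 2.215, 0.0]
contact_force: [-0.2, -0.2, 0.0]
width: -0.003
finger_force: 0.0
```

Request:
drive_tool:
  deltas:
    - {"delta_pos": [0.145,0.025,0],"rot": [0,0,0],"hand": 1}
    - {"delta_pos": [0.145,0.025,0],"rot": [0,0,0],"hand": 1}
    - {"delta_pos": [0.145,0.025,0],"rot": [0,0,0],"hand": 1}
    - {"delta_pos": [0.145,0.025,0],"rot": [0,0,0],"hand": 1}
    - {"delta_pos": [0.145,0.025,0],"rot": [0,0,0],"hand": 1}

```text
time: 6.97
eef_pos: [373.4, 95.1, 40.3]
tcp_rot: [-2.228, -2.215, 0.0]
contact_force: [-0.1, -0.4, -0.7]
width: -0.002
finger_force: 0.6
```

Request:
drive_tool:
  deltas:
    - {"delta_pos": [0.145,0.04,0],"rot": [0,0,0],"hand": 1}
    - {"delta_pos": [0.145,0.04,0],"rot": [0,0,0],"hand": 1}
    - {"delta_pos": [0.145,0.04,0],"rot": [0,0,0],"hand": 1}
    - {"delta_pos": [0.145,0.04,0],"rot": [0,0,0],"hand": 1}
    - {"delta_pos": [0.145,0.04,0],"rot": [0,0,0],"hand": 1}

```text
time: 7.38
eef_pos: [381.6, 124.1, 40.3]
tcp_rot: [-2.228, -2.215, 0.0]
contact_force: [-0.9, -2.6, 0.1]
width: 0.006
finger_force: 0.6
```

Request:
drive_tool:
  deltas:
    - {"delta_pos": [0.135,0.055,0],"rot": [0,0,0],"hand": 1}
    - {"delta_pos": [0.135,0.055,0],"rot": [0,0,0],"hand": 1}
    - {"delta_pos": [0.135,0.055,0],"rot": [0,0,0],"hand": 1}
    - {"delta_pos": [0.135,0.055,0],"rot": [0,0,0],"hand": 1}
    - {"delta_pos": [0.135,0.055,0],"rot": [0,0,0],"hand": 1}

```text
time: 7.8
eef_pos: [392.6, 151.0, 40.2]
tcp_rot: [-2.228, -2.215, 0.0]
contact_force: [-1.3, -1.5, 0.1]
width: -0.0
finger_force: 0.6
```

Run:
```python
from h import *
t=cap('top')['frame'][150:300,140:340];cv2.imwrite('pics/c4.png',cv2.resize(t,(800,600),interpolation=cv2.INTER_CUBIC)[:,:,::-1])
```

```text
(no output)
```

View pics/c4.png

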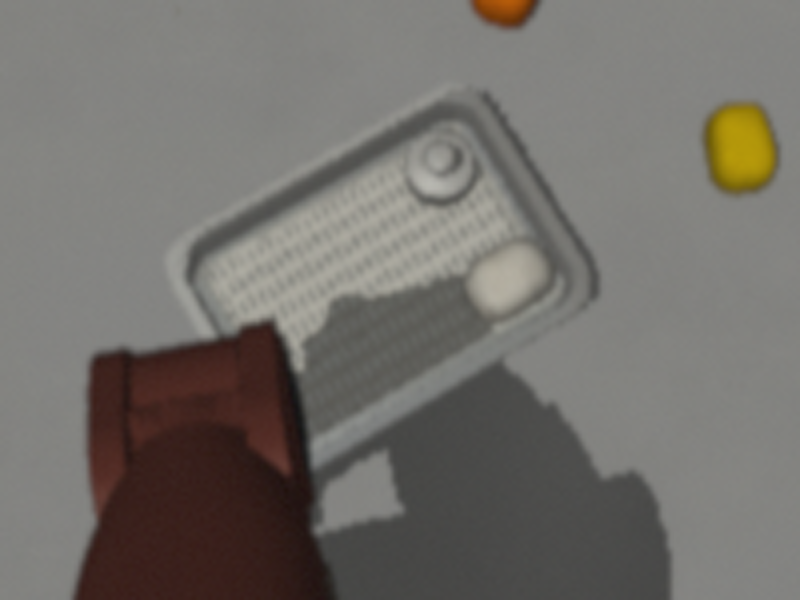

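The tray has about 28° left to go, since the far wall runs from (175,240) to (455,90). The weight has shifted about 2 cm to the right and both things are still inside. I'll now push more square to the wall.

Request:
drive_tool:
  deltas:
    - {"delta_pos": [0.11,0.08,0],"rot": [0,0,0],"hand": 1}
    - {"delta_pos": [0.11,0.08,0],"rot": [0,0,0],"hand": 1}
    - {"delta_pos": [0.11,0.08,0],"rot": [0,0,0],"hand": 1}
    - {"delta_pos": [0.11,0.08,0],"rot": [0,0,0],"hand": 1}
    - {"delta_pos": [0.11,0.08,0],"rot": [0,0,0],"hand": 1}

```text
time: 8.27
eef_pos: [409.3, 172.8, 40.3]
tcp_rot: [2.228, 2.215, 0.0]
contact_force: [-0.8, -0.5, -0.1]
width: -0.001
finger_force: 0.6
```

Request:
drive_tool:
  deltas:
    - {"delta_pos": [0.085,0.1,0],"rot": [0,0,0],"hand": 1}
    - {"delta_pos": [0.085,0.1,0],"rot": [0,0,0],"hand": 1}
    - {"delta_pos": [0.085,0.1,0],"rot": [0,0,0],"hand": 1}
    - {"delta_pos": [0.085,0.1,0],"rot": [0,0,0],"hand": 1}
    - {"delta_pos": [0.085,0.1,0],"rot": [0,0,0],"hand": 1}

```text
time: 8.68
eef_pos: [429.3, 189.6, 40.3]
tcp_rot: [2.228, 2.215, 0.0]
contact_force: [-2.0, -1.2, -0.5]
width: -0.001
finger_force: 0.8
```

Run:
```python
from h import *
import pickle
c=cap('top');pickle.dump(c,open('t5.pkl','wb'))
t=c['frame'][150:300,140:340];cv2.imwrite('pics/c5.png',cv2.resize(t,(800,600),interpolation=cv2.INTER_CUBIC)[:,:,::-1])
```

```text
(no output)
```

View pics/c5.png

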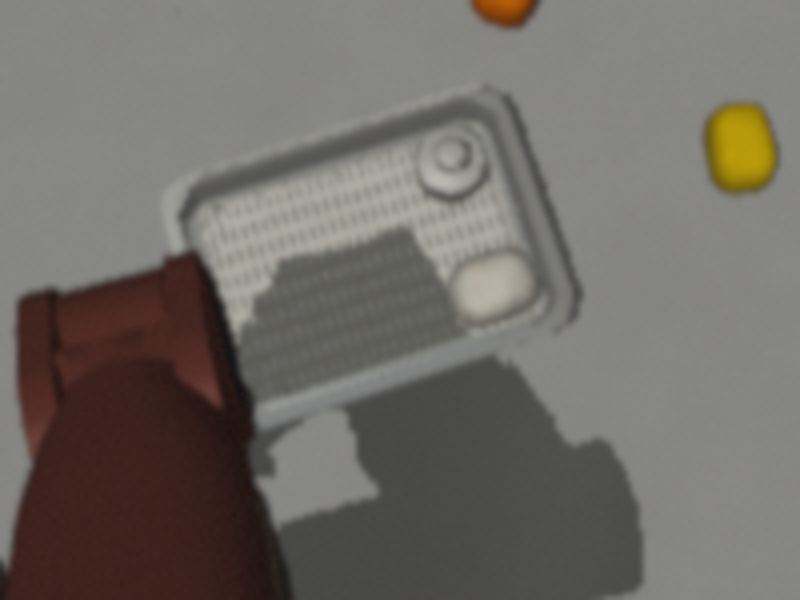

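The tray has about 16° left (far wall from (165,190) to (490,88)), and the weight knob is at (453,150), about 3 cm from its start. I'll push more leftwards so that it drifts no further, and measure the angle with code.

Request:
drive_tool:
  deltas:
    - {"delta_pos": [0.11,0.06,0],"rot": [0,0,0],"hand": 1}
    - {"delta_pos": [0.11,0.06,0],"rot": [0,0,0],"hand": 1}
    - {"delta_pos": [0.11,0.06,0],"rot": [0,0,0],"hand": 1}
    - {"delta_pos": [0.11,0.06,0],"rot": [0,0,0],"hand": 1}
    - {"delta_pos": [0.11,0.06,0],"rot": [0,0,0],"hand": 1}

```text
time: 9.15
eef_pos: [441.6, 211.8, 40.4]
tcp_rot: [2.228, 2.215, 0.001]
contact_force: [-0.6, 0.9, -0.4]
width: -0.002
finger_force: 0.0
```

```bash
cat > m.py <<'E'
from h import *
import pickle
def meas(c):
    g=cv2.GaussianBlur(cv2.cvtColor(c['frame'],cv2.COLOR_RGB2GRAY),(3,3),0).astype(int)
    us=np.arange(200,244);vs=165+g[165:205,200:244].argmin(0)
    k=np.ones(len(us),bool)
    for _ in range(4):
        p=np.polyfit(us[k],vs[k],1);k=abs(np.polyval(p,us)-vs)<2.5
    P=[ray(c,u,np.polyval(p,u),30,1) for u in(205,240)]
    d=P[0]-P[1];print('remaining deg',np.degrees(np.arctan2(-d[0],d[1])),k.sum(),P)
    f=cv2.cvtColor(c['frame'],cv2.COLOR_RGB2GRAY);t=pickle.load(open('t5.pkl','rb'))['frame']
    t=cv2.cvtColor(t,cv2.COLOR_RGB2GRAY)[178:200,243:263]
    r=cv2.matchTemplate(f[165:215,225:285],t,cv2.TM_CCOEFF_NORMED);_,s,_,l=cv2.minMaxLoc(r)
    print('weight px',253.2+225+l[0]-243,187.5+165+l[1]-178,s,ray(c,253.2+225+l[0]-243,187.5+165+l[1]-178,68,1))
E
python3 -c "
from m import *
meas(pickle.load(open('t5.pkl','rb')));meas(cap('top'))
print(ray(pickle.load(open('top.pkl','rb')),244.1,191.3,68,1))"
```

```text
remaining deg 17.96913974015702 44 [array([629., 162.,  30.]), array([665.,  51.,  30.])]
weight px 253.2 187.5 0.999998152256012 [637.  10.  68.]
remaining deg 15.603947145056743 44 [array([635., 162.,  30.]), array([666.,  51.,  30.])]
weight px 253.2 187.5 0.9698035717010498 [637.  10.  68.]
[625.  38.  68.]
```

Request:
drive_tool:
  deltas:
    - {"delta_pos": [0.03,0.1,0],"rot": [0,0,0],"hand": 1}
    - {"delta_pos": [0.03,0.1,0],"rot": [0,0,0],"hand": 1}
    - {"delta_pos": [0.03,0.1,0],"rot": [0,0,0],"hand": 1}
    - {"delta_pos": [0.03,0.1,0],"rot": [0,0,0],"hand": 1}
    - {"delta_pos": [0.03,0.1,0],"rot": [0,0,0],"hand": 1}

```text
time: 9.62
eef_pos: [461.6, 217.1, 40.3]
tcp_rot: [2.228, 2.214, 0.0]
contact_force: [0.5, 0.1, 0.0]
width: -0.001
finger_force: 0.0
```

```bash
python3 -c "
from m import *
meas(cap('top'))"
```

```text
remaining deg 15.603947145056743 44 [array([635., 162.,  30.]), array([666.,  51.,  30.])]
weight px 253.2 187.5 0.9701976180076599 [637.  10.  68.]
```

Run:
```python
from h import *
t=cap('top')['frame'][150:300,140:340];t=cv2.resize(t,(400,300),interpolation=cv2.INTER_CUBIC)
a=cap('scene')['frame'][150:300,180:380];a=cv2.resize(a,(400,300),interpolation=cv2.INTER_CUBIC)
cv2.imwrite('pics/c6.png',np.hstack([t,a])[:,:,::-1])
```

```text
(no output)
```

View pics/c6.png

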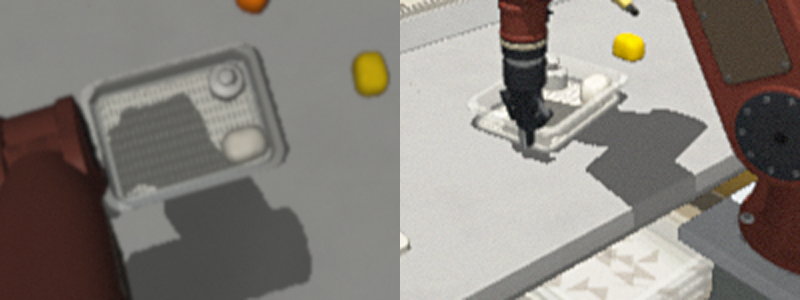

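The finger has slipped round the near corner, at (115,208) in the left half, and now stands beside the short wall. I'm backing out and re-seating it on the long wall.

Request:
drive_tool:
  deltas:
    - {"delta_pos": [0.05,-0.35,0],"rot": [0,0,0],"hand": 1}
    - {"delta_pos": [0,-0.35,0],"rot": [0,0,0],"hand": 1}
    - {"delta_pos": [0,-0.35,0],"rot": [0,0,0],"hand": 1}
    - {"delta_pos": [0,-0.35,0],"rot": [0,0,0],"hand": 1}
    - {"delta_pos": [0,-0.2,0],"rot": [0,0,0],"hand": 1}

```text
time: 10.18
eef_pos: [395.1, 219.1, 40.2]
tcp_rot: [-2.227, -2.215, 0.002]
contact_force: [-0.4, 0.7, 0.4]
width: 0.005
finger_force: 0.0
```

Request:
drive_tool:
  deltas:
    - {"delta_pos": [-0.33,0,0],"rot": [0,0,0],"hand": 1}
    - {"delta_pos": [-0.33,0,0],"rot": [0,0,0],"hand": 1}
    - {"delta_pos": [-0.33,0,0],"rot": [0,0,0],"hand": 1}
    - {"delta_pos": [-0.33,0,0],"rot": [0,0,0],"hand": 1}
    - {"delta_pos": [-0.33,0,0],"rot": [0,0,0],"hand": 1}

```text
time: 10.6
eef_pos: [396.8, 152.9, 40.4]
tcp_rot: [2.228, 2.215, 0.0]
contact_force: [0.6, -1.1, -0.3]
width: 0.001
finger_force: 0.0
```

Request:
drive_tool:
  deltas:
    - {"delta_pos": [0,0.15,0],"rot": [0,0,0],"hand": 1}
    - {"delta_pos": [0,0.15,0],"rot": [0,0,0],"hand": 1}
    - {"delta_pos": [0,0.15,0],"rot": [0,0,0],"hand": 1}
    - {"delta_pos": [0,0.15,0],"rot": [0,0,0],"hand": 1}
    - {"delta_pos": [0,0.12,0],"rot": [0,0,0],"hand": 1}

```text
time: 11.02
eef_pos: [425.6, 153.9, 40.1]
tcp_rot: [-2.226, -2.215, 0.001]
contact_force: [-3.4, 1.5, 0.1]
width: -0.001
finger_force: 1.6
```

Request:
drive_tool:
  deltas:
    - {"delta_pos": [0.05,0.1,0],"rot": [0,0,0],"hand": 1}
    - {"delta_pos": [0.05,0.1,0],"rot": [0,0,0],"hand": 1}
    - {"delta_pos": [0.05,0.1,0],"rot": [0,0,0],"hand": 1}
    - {"delta_pos": [0.05,0.1,0],"rot": [0,0,0],"hand": 1}
    - {"delta_pos": [0.05,0.1,0],"rot": [0,0,0],"hand": 1}

```text
time: 11.43
eef_pos: [445.8, 163.5, 40.2]
tcp_rot: [-2.228, -2.215, 0.0]
contact_force: [-3.7, 2.0, -0.4]
width: -0.001
finger_force: 1.3
```

```bash
python3 -c "
from m import *
meas(cap('top'))"
```

```text
remaining deg 9.211026540816666 44 [array([658., 162.,  30.]), array([676.,  51.,  30.])]
weight px 256.2 184.5 0.9407309293746948 [646.   0.  68.]
```

The weight is about 43 mm off because the finger drags the tray to the right. I'll do the remaining 9° from the right-hand short wall instead, pushing left near its front corner. That turns the tray the same way and cannot carry the weight further right.

Request:
drive_tool:
  deltas:
    - {"delta_pos": [0,-0.4,0],"rot": [0,0,0],"hand": 1}
    - {"delta_pos": [0,-0.4,0],"rot": [0,0,0],"hand": 1}
    - {"delta_pos": [-0.8,0,0],"rot": [0,0,0],"hand": 1}
    - {"delta_pos": [-0.9,0,0],"rot": [0,0,0],"hand": 1}
    - {"delta_pos": [-0.9,0,0],"rot": [0,0,0],"hand": 1}

```text
time: 11.9
eef_pos: [413.8, 58.5, 40.7]
tcp_rot: [2.224, 2.216, 0.002]
contact_force: [0.3, 0.1, 0.0]
width: 0.0
finger_force: 0.0
```

Request:
drive_tool:
  deltas:
    - {"delta_pos": [-0.95,0,0],"rot": [0,0,0],"hand": 1}
    - {"delta_pos": [-0.95,0,0],"rot": [0,0,0],"hand": 1}
    - {"delta_pos": [-0.95,0,0],"rot": [0,0,0],"hand": 1}
    - {"delta_pos": [-0.95,0,0],"rot": [0,0,0],"hand": 1}
    - {"delta_pos": [-0.95,0,0],"rot": [0,0,0],"hand": 1}

```text
time: 12.32
eef_pos: [412.4, -133.4, 40.8]
tcp_rot: [2.227, 2.213, 0.0]
contact_force: [0.5, 0.2, 0.9]
width: 0.0
finger_force: 0.0
```

Request:
drive_tool:
  deltas:
    - {"delta_pos": [0,0.1,0],"rot": [0,0,0],"hand": 1}
    - {"delta_pos": [0,0.6,0],"rot": [0,0,0],"hand": 1}
    - {"delta_pos": [0,0.6,0],"rot": [0,0,0],"hand": 1}
    - {"delta_pos": [0,0.6,0],"rot": [0,0,0],"hand": 1}
    - {"delta_pos": [0,0.6,0],"rot": [0,0,0],"hand": 1}

```text
time: 12.73
eef_pos: [513.7, -132.0, 40.7]
tcp_rot: [2.228, 2.212, 0.0]
contact_force: [-0.0, -0.5, -0.2]
width: 0.003
finger_force: 0.0
```

```bash
python3 -c "
from m import *
meas(cap('top'));s=robot.read_state();print(s['eef_pos'],s['contact_force'],s['time'])"
```

```text
remaining deg 9.211026540816666 44 [array([659., 162.,  30.]), array([677.,  51.,  30.])]
weight px 256.2 184.5 0.9528411626815796 [646.   0.  68.]
[ 518.76424022 -132.74808937   41.27387728] [ 2.94799332 -0.63139616  1.71408537] 12.7833
```

Request:
drive_tool:
  deltas:
    - {"delta_pos": [0.13,0.05,0],"rot": [0,0,0],"hand": 1}
    - {"delta_pos": [0.13,0.05,0],"rot": [0,0,0],"hand": 1}
    - {"delta_pos": [0.13,0.05,0],"rot": [0,0,0],"hand": 1}
    - {"delta_pos": [0.13,0.05,0],"rot": [0,0,0],"hand": 1}
    - {"delta_pos": [0.13,0.05,0],"rot": [0,0,0],"hand": 1}

```text
time: 13.2
eef_pos: [521.5, -104.6, 40.4]
tcp_rot: [-2.228, -2.215, 0.0]
contact_force: [-0.5, 0.7, -0.6]
width: -0.0
finger_force: 0.0
```

Request:
drive_tool:
  deltas:
    - {"delta_pos": [0.1,0,0],"rot": [0,0,0],"hand": 1}
    - {"delta_pos": [0.1,0,0],"rot": [0,0,0],"hand": 1}
    - {"delta_pos": [0.1,0,0],"rot": [0,0,0],"hand": 1}
    - {"delta_pos": [0.1,0,0],"rot": [0,0,0],"hand": 1}
    - {"delta_pos": [0.1,0,0],"rot": [0,0,0],"hand": 1}

```text
time: 13.62
eef_pos: [522.0, -85.0, 40.4]
tcp_rot: [2.228, 2.215, 0.0]
contact_force: [1.1, -0.1, -0.1]
width: 0.006
finger_force: 0.0
```

```bash
python3 -c "
from m import *
meas(cap('top'))"
```

```text
remaining deg 9.211026540816666 44 [array([659., 162.,  30.]), array([677.,  51.,  30.])]
weight px 256.2 184.5 0.9529340267181396 [646.   0.  68.]
```

Request:
drive_tool:
  deltas:
    - {"delta_pos": [0.1,0,0],"rot": [0,0,0],"hand": 1}
    - {"delta_pos": [0.1,0,0],"rot": [0,0,0],"hand": 1}
    - {"delta_pos": [0.1,0,0],"rot": [0,0,0],"hand": 1}
    - {"delta_pos": [0.1,0,0],"rot": [0,0,0],"hand": 1}
    - {"delta_pos": [0.1,0,0],"rot": [0,0,0],"hand": 1}

```text
time: 14.08
eef_pos: [522.0, -65.2, 40.3]
tcp_rot: [2.228, 2.214, -0.001]
contact_force: [-0.9, -4.2, -0.7]
width: -0.001
finger_force: 2.0
```

```bash
python3 -c "
from m import *
c=cap('top');meas(c);pickle.dump(c,open('t7.pkl','wb'))"
```

```text
remaining deg 6.620776082314977 44 [array([669., 163.,  30.]), array([682.,  51.,  30.])]
weight px 252.2 184.5 0.9343857169151306 [646.  13.  68.]
```

That works: the weight is coming back to the left while the tray turns.

Request:
drive_tool:
  deltas:
    - {"delta_pos": [0.1,0,0],"rot": [0,0,0],"hand": 1}
    - {"delta_pos": [0.1,0,0],"rot": [0,0,0],"hand": 1}
    - {"delta_pos": [0.1,0,0],"rot": [0,0,0],"hand": 1}
    - {"delta_pos": [0.1,0,0],"rot": [0,0,0],"hand": 1}
    - {"delta_pos": [0.1,0,0],"rot": [0,0,0],"hand": 1}

```text
time: 14.55
eef_pos: [522.2, -44.9, 40.3]
tcp_rot: [-2.228, -2.215, 0.0]
contact_force: [-1.0, -3.8, 0.3]
width: 0.001
finger_force: 1.9
```

```bash
python3 -c "
from m import *
c=cap('top');meas(c);pickle.dump(c,open('t7.pkl','wb'))"
```

```text
remaining deg 4.085616779974877 44 [array([680., 163.,  30.]), array([688.,  51.,  30.])]
weight px 247.2 182.5 0.7319713234901428 [653.  28.  68.]
```

Request:
drive_tool:
  deltas:
    - {"delta_pos": [0.1,0,0],"rot": [0,0,0],"hand": 1}
    - {"delta_pos": [0.1,0,0],"rot": [0,0,0],"hand": 1}
    - {"delta_pos": [0.1,0,0],"rot": [0,0,0],"hand": 1}
    - {"delta_pos": [0.1,0,0],"rot": [0,0,0],"hand": 1}
    - {"delta_pos": [0,0,0],"rot": [0,0,0],"hand": 1}

```text
time: 15.02
eef_pos: [522.3, -28.4, 40.3]
tcp_rot: [-2.227, -2.215, -0.001]
contact_force: [-0.9, -1.0, 0.0]
width: 0.001
finger_force: 0.6
```

```bash
python3 -c "
from m import *
c=cap('top');meas(c);pickle.dump(c,open('t8.pkl','wb'))
t=c['frame'][150:300,140:340];cv2.imwrite('pics/c8.png',cv2.resize(t,(800,600),interpolation=cv2.INTER_CUBIC)[:,:,::-1])"
```

```text
remaining deg 1.5343414997007687 44 [array([689., 163.,  30.]), array([692.,  51.,  30.])]
weight px 236.2 180.5 0.6148805022239685 [659.  62.  68.]
```

View pics/c8.png

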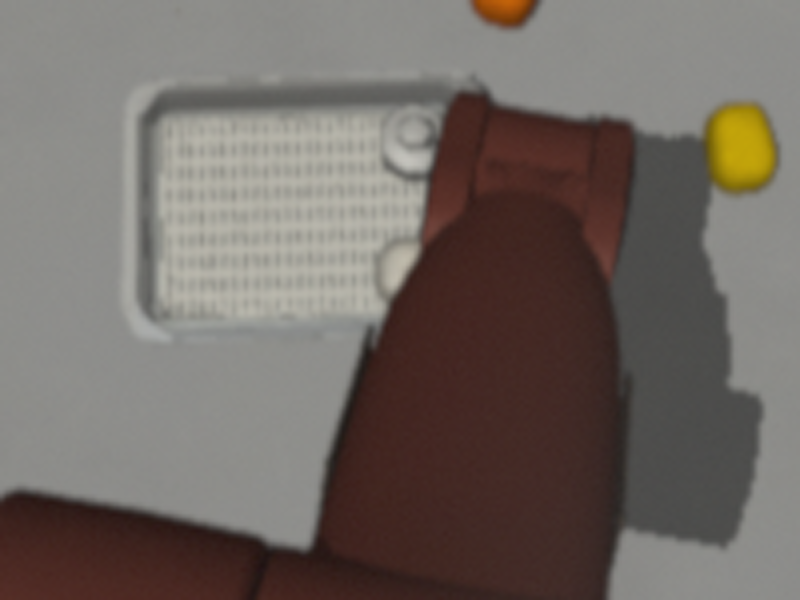

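The tray's long walls are now nearly level, about 1.5° off. The weight knob at (414,131) is about 26 mm from its start and both things are inside. One small nudge, then I retreat.

Request:
drive_tool:
  deltas:
    - {"delta_pos": [0.06,0,0],"rot": [0,0,0],"hand": 1}
    - {"delta_pos": [0.06,0,0],"rot": [0,0,0],"hand": 1}
    - {"delta_pos": [0.06,0,0],"rot": [0,0,0],"hand": 1}
    - {"delta_pos": [0.06,0,0],"rot": [0,0,0],"hand": 1}
    - {"delta_pos": [0,0,0],"rot": [0,0,0],"hand": 1}

```text
time: 15.48
eef_pos: [522.4, -19.3, 40.3]
tcp_rot: [-2.228, -2.215, -0.0]
contact_force: [-1.1, -2.3, -0.6]
width: -0.001
finger_force: 1.1
```

Request:
drive_tool:
  deltas:
    - {"delta_pos": [-0.25,0,0],"rot": [0,0,0],"hand": 1}
    - {"delta_pos": [-0.5,0,0],"rot": [0,0,0],"hand": 1}
    - {"delta_pos": [-0.5,0,-0.5],"rot": [0,0,0],"hand": 1}
    - {"delta_pos": [-0.3,0,-0.9],"rot": [0,0,0],"hand": 1}
    - {"delta_pos": [-0.2,0,-0.9],"rot": [0,0,0],"hand": 1}

```text
time: 15.9
eef_pos: [521.2, -91.1, 132.7]
tcp_rot: [-2.228, -2.212, 0.0]
contact_force: [0.9, 0.1, 0.9]
width: 0.002
finger_force: 0.0
```

Request:
drive_tool:
  deltas:
    - {"delta_pos": [-0.5,-0.7,-0.6],"rot": [0,0,0],"hand": 1}
    - {"delta_pos": [-0.6,-0.7,-0.5],"rot": [0,0,0],"hand": 1}
    - {"delta_pos": [-0.6,-0.7,-0.5],"rot": [0,0,0],"hand": 1}
    - {"delta_pos": [-0.6,-0.7,0],"rot": [0,0,0],"hand": 1}
    - {"delta_pos": [-0.6,-0.7,0],"rot": [0,0,0],"hand": 1}

```text
time: 16.32
eef_pos: [381.5, -206.0, 197.3]
tcp_rot: [2.225, 2.213, 0.002]
contact_force: [0.6, -0.9, -0.3]
width: -0.003
finger_force: 0.0
```

```bash
python3 -c "
from m import *
c=cap('top');meas(c);pickle.dump(c,open('t9.pkl','wb'))
g=cv2.GaussianBlur(cv2.cvtColor(c['frame'],cv2.COLOR_RGB2GRAY),(3,3),0).astype(int)
# near & left inner/outer: right wall dark line per row
o=pickle.load(open('top.pkl','rb'))['frame']
hs=lambda f:cv2.cvtColor(f,cv2.COLOR_RGB2HSV)
for n,(a,b,x,y) in {'timer':(185,225,90,125),'bottle':(195,225,390,420)}.items():
    for f in(o,c['frame']):
        p=f[a:b,x:y].astype(int);m=(p[...,0]>p[...,1]+60);print(n,np.argwhere(m).mean(0)+[a,x],m.sum())
def wt(f):
    q=cv2.cvtColor(o,cv2.COLOR_RGB2GRAY)[183:199,237:252];r=cv2.matchTemplate(cv2.cvtColor(f,cv2.COLOR_RGB2GRAY)[165:215,225:285],q,cv2.TM_CCOEFF_NORMED);_,s,_,l=cv2.minMaxLoc(r);print('wt shift px',l[0]+225-237,l[1]+165-183,s)
wt(c['frame'])
"
```

```text
remaining deg -0.0 44 [array([693., 163.,  30.]), array([693.,  51.,  30.])]
weight px 242.2 181.5 0.9149914383888245 [656.  44.  68.]
timer [204.6416185 106.1849711] 173
timer [204.68715084 106.24581006] 179
bottle [208.86764706 409.02941176] 68
bottle [208.84285714 408.92857143] 70
wt shift px -2 -9 0.8631082773208618
```

```bash
python3 -c "
from bench import order
print(order.hand_in())"
```

```text
the job is handed in; nothing more can be done
None
```

I turned the tray a quarter turn, to within about 1° of parallel with the front edge. It lies flat with the weight about 3 cm from its start and the cheese still inside, the timer and bottle did not move, and the job is handed in; the last 9° was pushed from the right-hand short wall rather than the free near corner, because the weight had drifted about 43 mm.

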